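# Release the spice jar from the sliding-jaw clamp and tray it with its like

## Task

The capped spice jar in the bench clamp is finished. Pull the clamp's red grip to slide the jaw all the way open, then lift the jar out and stand it upright on the floor of the steel tray that already holds the other spice jar, not the tray with the tin. Leave the jaw open, and leave the other jar, the tin and the timer where they are.

Things in the scene. Friction and masses are not known exactly. Their poses are not given: they have to be found in the camera images.
- clamp: Fixed bench clamp: dark steel base plate 100 x 250 mm, 12 mm thick, with blue jaws. Origin on the underside, straight below where the jar stands; z up. The plate spans -75 to +175 mm along the clamp's y. The fixed jaw is on the -y side of the jar, the sliding jaw on the +y side and moves along the clamp's +y. Both jaws are 70 mm wide in x and 60 mm high over the worktop.
- jaw (a joint): Slide of the sliding jaw, m: 0 = closed on the jar, 0.055 = fully open. It moves stiffly (about 4 N) and stays where it is left. Closed, a 22 mm wide steel hold-down lip on the jaw reaches 12 mm over the jar's cap, 120 to 129 mm above the worktop; it goes back with the jaw.
- jaw_grip (a point): Point inside the upright red pull grip of the sliding jaw, at a good height to pinch: 100 mm above the worktop, 90 mm from the jar along the clamp's y when closed. The grip is 22 mm in x, 30 mm in y, its top 17 mm above this point and its lower end 45 mm below it. Axes as the clamp's.
- jar: Loose spice jar, upright cylinder 41 mm in diameter and 105 mm tall with a dark cap (top 21 mm), pale body with a red and yellow label, 0.11 kg. Origin at the centre of its underside, z up along the jar. It starts standing on the clamp's base plate (12 mm high), between the jaws.
- tray_jars: Fixed shallow steel tray 200 x 100 mm, 22 mm high, walls and floor 4 mm thick; it holds the other spice jar in its +x half. Origin at the centre of the underside, x along its length, pointing roughly to the robot's right. It may be either the nearer or the farther of the two trays.
- tray_jars_free (a point): Centre of the free half of the tray with the other spice jar, on its inner floor (4 mm above the worktop), 95 mm from that jar.
- tray_tins: Identical fixed steel tray, holding the tin in its +x half. Origin at the centre of the underside.
- other_jar: Loose spice jar with a dark cap and green label, 44 mm in diameter, 105 mm tall, in its tray. Origin at the centre of its underside.
- tin: Loose food tin with a white and green label, 58 mm in diameter, 72 mm tall, in the other tray. Origin at the centre of its underside.
- timer: Loose white kitchen timer, 74 mm in diameter, 55 mm tall, behind the work. Origin under its centre.

How it is judged:
By the outcome, as a careful person would: the job done as asked, in the order asked, and still so for the second after the job is handed in, with the robot touching nothing.
It also fails if it takes over 45 s, if anything falls off the work surface, if the arm or the gripper's body presses on something with over 40 N, if the wrist force passes 120 N, or if a joint passes its speed limit or range.

## Robot

A 7-joint arm with a two-finger parallel gripper is mounted at the origin on a cart in front of the work surface, level with it; the furniture and walls round the work are solid. World frame = base frame: x ahead of the robot, y to its left, z up, the work surface at z = 0. Lengths are in m, angles in rad, forces in N, time in s.
With the tool pointing down it reaches from about 0.4 to 0.875 m from the base axis. Payload 19.3 kg.
Tool frame: the origin (TCP) lies on the centre line of the jaws, within the pads' length; the fingertips stand 14 mm ahead of it and the grasp point (between the pads) lies 5 mm behind it; x points along the fingers, y is the direction in which the jaws open and shut, and the axes are right-handed (so a half turn about x gives the same grasp; the last joint's range is limited). The gripper opens to 85 mm and grips with 20 to 120 N. Pads are 22 mm wide; open, the fingers measure 114 mm over their backs; the gripper's body (76 mm by 85 mm) begins 54 mm behind the grasp point. The pads swing forward as they close: fully open they stand 13 mm farther back than shut.
Start: joints at [1.244, 0.521, -0.036, 1.599, 0.021, 1.021, -0.113], TCP at [0.159, -0.605, 0.245] pointing down, gripper open.
Joint ranges: [-2.91, 2.91], [-0.3, 2.13], [-1.5, 1.42], [0.17, 2.43], [-1.26, 4.41], [0.16, 1.93], [-2.52, 2.52]. Speed limits (rad/s): [1.89, 1.89, 2.39, 2.39, 3.01, 3.01, 3.01].

## Interface

Orientations are given as [roll, pitch, yaw] about the fixed x, y, z axes, in that order (R = Rz(yaw) Ry(pitch) Rx(roll)).
In Python, from workcell import monitor, optics, bot gives the robot as it stands.
- The arm moves only by the tool arm_command, never from a script. Its arguments are lists of equal length, an entry for each row: "delta_pos": the shift along the tool's x, y, z as a fraction of full scale, a list of three; "rotation": the turn, a rotation vector about the tool's x, y, z as a fraction of full scale, a list of three. In form: {"delta_pos": [[dx, dy, dz], ...], "rotation": [[wx, wy, wz], ...]}. A call has 1 to 10 rows; each row shifts and turns the pose as measured when the row begins, along the tool's axes as they then stand; what a row does not reach is not made up. Full scale, the value 1, is 30 mm for a shift and 6 degrees for a turn. A row lasts 1/10 s, in which the tool goes at most 50 mm and 8.59 degrees, less where a joint would pass 70% of its speed; a pose out of reach is approached as far as the arm can. A call with a number of a shift or a turn outside -1 to 1 is refused whole. A call with a gripper value outside its range is refused whole. "gripper" is the closure, from -1 (fully open) to 1 (shut), so that 0 is half open, set as the call begins (left out, the last holds). The fingers move at their own pace and stop on an object; "grip_force" is the grip in N (left out, the last holds). Time passes only in rows, so rows that do not move let the fingers close. It gives the time, the measured TCP pose, the force and the opening at its end, in the units of the state.
- monitor.observe(): the state, without advancing time (a new reading comes with each control period).
- optics.grab_frame(name): name is "side" or "top"; returns the picture (384x512x3 uint8, red, green, blue); there is no depth.
- optics.camera_params(name): a dict with "fx", "fy", "cx", "cy" (pixels), "origin" and "rotation" of the camera in the world. Camera axes: x right, y down, z forward; pixel columns grow to the right and rows downward; lengths in m; the calibration is good to about 2 mm. A picture is of the moment at which its call begins. camera_params takes no time and is no camera call.
- bot.job_done(): hands the job in, once; it reports no verdict.
The state is a dict: "clock": time; "qpos": joint angles; "qd": joint speeds; "joint_efforts": joint torques, N m; "position": TCP position; "tool_rot": TCP orientation; "force": force on the tool from outside, world axes, zero at the start; "moment": the same for the moment, N m; "grip_width": finger opening in m.
Only numpy, scipy, OpenCV 4.12 (cv2) and the standard library are available. Lean on these libraries where they do the work, as an engineer would, in place of code of your own. Each camera call takes 0.05 s, during which the arm holds its last target. There are 200 camera calls.

## Working session

There is one attempt and no reset: what is moved stays moved. The work goes in short steps, Python scripts to look and compute and a tool call to move; the robot and the scene stay as the last step left them, time stands still between calls to the robot, and variables do not carry over. Pictures are saved under pics/ and viewed, about 8 in all and at most 12, crops included, and the job is handed in when it is done.

Besides the shell and the picture viewer there is one more tool, called after ">>>" as a command line: name --argument value ..., lists and objects as JSON in quotes. arm_command: Moves the arm, as the interface text tells. Its arguments: {"type":"object","properties":{"delta_pos":{"type":"array","items":{"type":"array","items":{"type":"number"}}},"rotation":{"type":"array","items":{"type":"array","items":{"type":"number"}}},"gripper":{"type":"number"},"grip_force":{"type":"number"}},"required":["delta_pos","rotation"]}

```bash
mkdir -p pics; ls
python3 - <<'E'
from workcell import monitor, optics
import cv2, numpy as np
s=monitor.observe(); print(s)
for n in("top","side"):
    im=optics.grab_frame(n); cv2.imwrite(f"pics/{n}0.png",im[...,::-1]); 
    p=optics.camera_params(n); print(n,p)
E
```

```text
pics
{'clock': 0.0, 'qpos': array([ 1.24377467,  0.52200847, -0.03632891,  1.60000593,  0.02118011,
        1.0210769 , -0.11274377]), 'qd': array([ 0.00062443,  0.0007568 ,  0.00073148,  0.0005351 ,  0.00023418,
       -0.00050177,  0.00110768]), 'joint_efforts': array([-3.62401865e-03, -9.27114630e+01,  1.97793156e+00, -3.69935596e+01,
        1.77597388e-02,  8.11631558e-03,  5.93582672e-05]), 'position': array([ 0.15864623, -0.60420244,  0.24472989]), 'tool_rot': array([-1.5159015 ,  1.5696818 ,  1.88254993]), 'force': array([-0.33775336, -0.18464376, -0.53327207]), 'moment': array([-0.00581055,  0.0069558 , -0.02416977]), 'grip_width': 0.08550662430522761}
top {'fx': 368.19640661317004, 'fy': 368.19640661317004, 'cx': 255.1192328547859, 'cy': 198.2543935151945, 'origin': array([ 0.53542279, -0.02600015,  1.09409155]), 'rotation': array([-3.09964186,  0.00470473, -1.59171332])}
side {'fx': 437.40630987298596, 'fy': 437.40630987298596, 'cx': 260.0343977193565, 'cy': 192.52613410600233, 'origin': array([ 0.49209488, -0.85611832,  0.74561497]), 'rotation': array([-2.23924454, -0.00522999, -0.10590466])}
```

View pics/top0.png

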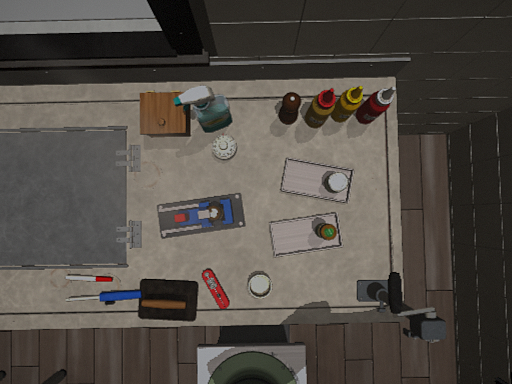

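View pics/side0.png

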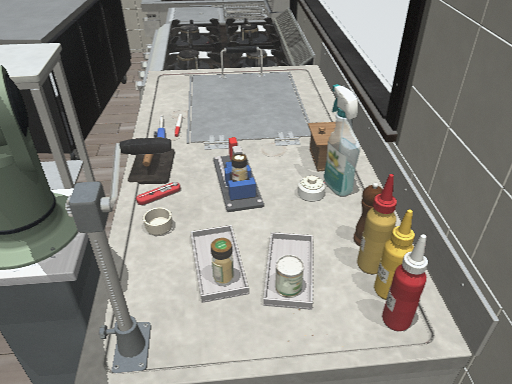

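The top view shows the clamp's plate around (200,215), with its red grip at (180,218) and the jar cap near (215,212). The near tray around (305,233) holds the green-labelled jar at (328,231), and the far tray holds the tin at (338,182). The gripper's rest spot is at the right, at (375,290).

```bash
cat > h.py <<'E'
import cv2, numpy as np
from scipy.spatial.transform import Rotation as R
from workcell import monitor, optics
def rot(a):
    return R.from_euler('xyz',a).as_matrix()
def ray(n,uv):
    p=optics.camera_params(n); d=np.array([(uv[0]-p['cx'])/p['fx'],(uv[1]-p['cy'])/p['fy'],1.])
    return np.array(p['origin']),rot(p['rotation'])@d
def onz(n,uv,z):
    o,d=ray(n,uv); return (o+d*(z-o[2])/d[2])
def proj(n,P):
    p=optics.camera_params(n); c=rot(p['rotation']).T@(np.array(P)-p['origin']); return np.array([p['fx']*c[0]/c[2]+p['cx'],p['fy']*c[1]/c[2]+p['cy']])
def tri(a,b):
    (o1,d1),(o2,d2)=ray('top',a),ray('side',b)
    t=np.linalg.lstsq(np.c_[d1,-d2],o2-o1,rcond=None)[0]; A,B=o1+t[0]*d1,o2+t[1]*d2
    return (A+B)/2,np.linalg.norm(A-B)
E
python3 - <<'E'
from h import *
t=cv2.imread('pics/top0.png'); s=cv2.imread('pics/side0.png')
def red(im,box):
    h=cv2.cvtColor(im,cv2.COLOR_BGR2HSV); m=((h[...,0]<8)|(h[...,0]>172))&(h[...,1]>150)&(h[...,2]>90)
    k=np.zeros(m.shape,np.uint8); x0,y0,x1,y1=box; k[y0:y1,x0:x1]=m[y0:y1,x0:x1]
    ys,xs=np.nonzero(k); return cv2.minAreaRect(np.c_[xs,ys].astype(np.float32)),len(xs)
print('red',red(t,(165,205,200,230)),red(s,(220,130,245,165)))
ce=red(t,(165,205,200,230))[0][0]; print('grip top',onz('top',ce,.117))
print('tcp proj',proj('top',monitor.observe()['position']))
# blue jaws
h=cv2.cvtColor(t,cv2.COLOR_BGR2HSV); m=((h[...,0]>100)&(h[...,0]<130)&(h[...,1]>130)).astype(np.uint8); m[:185]=0;m[245:]=0;m[:,:150]=0;m[:,260:]=0
print('blue',cv2.minAreaRect(cv2.findNonZero(m)))
for n,z,c in (('plate',.012,[(157,210),(240,194),(244,223),(162,237)]),('tray',.022,[(270,222),(337,213),(341,246),(277,256)])):
    P=np.array([onz('top',q,z) for q in c]); print(n,P.round(3),P.mean(0).round(3),[np.linalg.norm(P[i]-P[(i+1)%4]).round(3) for i in range(4)])
print('jarcap',onz('top',(215,212),.117),'other',onz('top',(328,231),.109))
a=cv2.resize(t[180:265,150:250],None,fx=4,fy=4,interpolation=cv2.INTER_CUBIC)
b=cv2.resize(t[200:270,260:350],None,fx=4,fy=4,interpolation=cv2.INTER_CUBIC); 
c=np.zeros((340,790,3),np.uint8); c[:,:400]=a; c[:280,410:770]=b; cv2.imwrite('pics/c0.png',c)
E
```

```text
red (((179.5, 217.5), (7.0, 9.0), 90.0), 69) (((233.04054260253906, 145.2432403564453), (16.604297637939453, 6.904757499694824), 80.53767395019531), 58)
grip top [0.52967046 0.17936965 0.117     ]
tcp proj [516.685892   375.48837052]
blue ((206.70997619628906, 213.969970703125), (23.90021324157715, 49.214637756347656), 81.8698959350586)
plate [[0.552 0.267 0.012]
 [0.594 0.022 0.012]
 [0.509 0.012 0.012]
 [0.473 0.253 0.012]] [0.532 0.139 0.012] [np.float64(0.249), np.float64(0.086), np.float64(0.244), np.float64(0.081)]
tray [[ 0.511 -0.064  0.022]
 [ 0.533 -0.259  0.022]
 [ 0.437 -0.268  0.022]
 [ 0.412 -0.082  0.022]] [ 0.473 -0.168  0.022] [np.float64(0.196), np.float64(0.096), np.float64(0.188), np.float64(0.1)]
jarcap [0.54227644 0.08492703 0.117     ] other [ 0.48542144 -0.2146197   0.109     ]
```

View pics/c0.png

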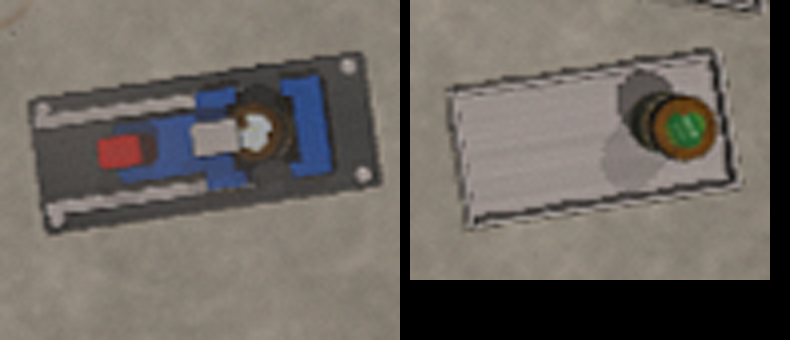

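Crop: the plate corners are sharp at (157.5,205), (240.5,193), (245.5,225.8) and (161.8,238.8). The tray rim corners are (269,223), (336.8,212.5), (343,246.3) and (274.5,257). The other jar's cap is at (328,232), and the lip covers the left part of the jar's cap.

Run:
```python
from h import *
def rect(c,z,n):
    P=np.array([onz('top',q,z) for q in c]); print(n,P.mean(0).round(4),[np.linalg.norm(P[i]-P[(i+1)%4]).round(3) for i in range(4)])
    d=(P[0]+P[3]-P[1]-P[2])/2; d/=np.linalg.norm(d); return P.mean(0),d   # d: toward image left
c,d=rect([(157.5,205),(240.5,193),(245.5,225.8),(161.8,238.8)],.012,'plate')
print('clamp y',d.round(4),np.degrees(np.arctan2(d[1],d[0])),'jar',(c-.05*d).round(4),'grip',(c+.04*d).round(4))
print('grip red',onz('top',(180,218),.117).round(4),'cap',onz('top',(215.5,213),.117).round(4), 'tri',tri((180,218),(233,139)))
c,d=rect([(269,223),(336.8,212.5),(343,246.3),(274.5,257)],.022,'tray')
print('tray left dir',d.round(4),np.degrees(np.arctan2(d[1],d[0])),'free',(c+.0475*d).round(4),'other',(c-.0475*d).round(4),'cap',onz('top',(328.3,231.8),.109).round(4))
s=monitor.observe(); print(rot(s['tool_rot']).round(3))
```

```text
plate [0.5332 0.1372 0.012 ] [np.float64(0.247), np.float64(0.097), np.float64(0.248), np.float64(0.1)]
clamp y [-0.1275  0.9918  0.    ] 97.32345586732937 jar [0.5396 0.0876 0.012 ] grip [0.5281 0.1769 0.012 ]
grip red [0.5283 0.1781 0.117 ] cap [0.5396 0.0836 0.117 ] tri (array([0.52954237, 0.17799043, 0.11702456]), np.float64(0.0024508302799183864))
tray [ 0.4717 -0.1667  0.022 ] [np.float64(0.199), np.float64(0.099), np.float64(0.201), np.float64(0.099)]
tray left dir [-0.1327  0.9912  0.    ] 97.62660468567375 free [ 0.4654 -0.1196  0.022 ] other [ 0.478  -0.2138  0.022 ] cap [ 0.4833 -0.2154  0.109 ]
[[-0.     0.254 -0.967]
 [ 0.001 -0.967 -0.254]
 [-1.    -0.001  0.   ]]
```

>>> arm_command --delta_pos '[[0,0,-1],[0,0,-1],[0,0,-1],[0,0,-1],[0,0,-1],[0,0,-1],[0,0,-1],[0,0,-1],[0,0,-1],[0,0,-1]]' --rotation '[[-0.45,0,0],[-0.45,0,0],[-0.45,0,0],[-0.45,0,0],[-0.45,0,0],[-0.45,0,0],[-0.45,0,0],[-0.45,0,0],[-0.45,0,0],[-0.45,0,0]]' --gripper -1

```text
clock: 1.1
position: [0.4274, -0.4652, 0.2407]
tool_rot: [-1.433, 1.563, 2.446]
force: [0.3, -0.4, 0.9]
grip_width: 0.0852
```

```bash
cat >> h.py <<'E'
def go(target,yaw,show=True):
    "report remaining move in tool axes (m) and turn (deg) to a TCP target, tool pointing down with its y at yaw deg"
    s=monitor.observe(); M=rot(s['tool_rot']); y=np.radians(yaw)
    Y=np.array([np.cos(y),np.sin(y),0]); X=np.array([0,0,-1.]); T=np.c_[X,Y,np.cross(X,Y)]
    print('t',round(s['clock'],2),'pos',np.round(s['position'],4),'F',np.round(s['force'],1),'w',round(s['grip_width'],4))
    print('shift/30mm',(M.T@(np.array(target)-s['position'])/.03).round(2),'turn/6deg',(np.degrees(R.from_matrix(M.T@T).as_rotvec())/6).round(2))
E
python3 -c "
from h import *
go([.528,.1775,.2],7.3)"
```

```text
t 1.1 pos [ 0.4274 -0.4652  0.2407] F [ 0.3 -0.4  0.9] w 0.0852
shift/30mm [  1.44 -13.59 -16.89] turn/6deg [-9.17 -0.03  0.07]
```

>>> arm_command --delta_pos '[[0,-0.2,-0.97],[0,-0.2,-0.97],[0,-0.2,-0.97],[0,-0.2,-0.97],[0,-0.2,-0.97],[0,-0.2,-0.97],[0,-0.2,-0.97],[0,-0.2,-0.97],[0,-0.2,-0.97],[0,-0.2,-0.97]]' --rotation '[[-0.42,0,0],[-0.42,0,0],[-0.42,0,0],[-0.42,0,0],[-0.42,0,0],[-0.42,0,0],[-0.42,0,0],[-0.42,0,0],[-0.42,0,0],[-0.42,0,0]]'

```text
clock: 2.1
position: [0.5528, -0.1848, 0.2381]
tool_rot: [-1.854, 1.558, 2.485]
force: [0.6, 0.1, 0.9]
grip_width: 0.0854
```

>>> arm_command --delta_pos '[[0,-0.2,-0.97],[0,-0.2,-0.97],[0,-0.2,-0.97],[0,-0.2,-0.97],[0,-0.2,-0.97],[0,-0.2,-0.97],[0,-0.2,-0.97],[0,-0.2,-0.97],[0,-0.2,-0.97],[0,-0.2,-0.97]]' --rotation '[[-0.42,0,0],[-0.42,0,0],[-0.42,0,0],[-0.42,0,0],[-0.42,0,0],[-0.42,0,0],[-0.42,0,0],[-0.42,0,0],[-0.42,0,0],[-0.42,0,0]]'

```text
clock: 3.1
position: [0.5404, 0.1216, 0.2382]
tool_rot: [-2.167, 1.554, 2.63]
force: [-0.6, -0.1, 0.5]
grip_width: 0.0853
```

```bash
python3 -c "
from h import *
go([.528,.1775,.2],7.3)"
```

```text
t 3.1 pos [0.5404 0.1216 0.2382] F [-0.6 -0.1  0.5] w 0.0853
shift/30mm [ 1.29 -0.24 -1.88] turn/6deg [-0.41 -0.09  0.13]
```

>>> arm_command --delta_pos '[[0,-0.12,-0.94],[0,-0.12,-0.94],[0.5,0,0],[0.8,0,0]]' --rotation '[[-0.2,-0.05,0.06],[-0.2,-0.05,0.06],[0,0,0],[0,0,0]]'

```text
clock: 3.5
position: [0.5263, 0.1845, 0.2007]
tool_rot: [2.183, 1.568, 0.748]
force: [0.8, -1.3, -1.0]
grip_width: 0.0852
```

Run:
```python
from h import *
go([.528,.1775,.095],7.3)
s=monitor.observe(); print(s['qpos'].round(2))
t=optics.grab_frame('top');b=optics.grab_frame('side')
c=np.zeros((400,800,3),np.uint8)
c[:,:400]=cv2.resize(t[160:260,140:240],(400,400),interpolation=3); c[:,405:795]=cv2.resize(b[100:220,180:297],(390,400),interpolation=3)
cv2.imwrite('pics/c1.png',c[...,::-1])
```

```text
t 3.5 pos [0.5263 0.1845 0.2007] F [ 0.8 -1.3 -1. ] w 0.0852
shift/30mm [3.52 0.02 0.24] turn/6deg [ 0.08 -0.01 -0.02]
[-0.05  0.51 -0.54  1.81  0.32  0.91 -0.6 ]
```

View pics/c1.png

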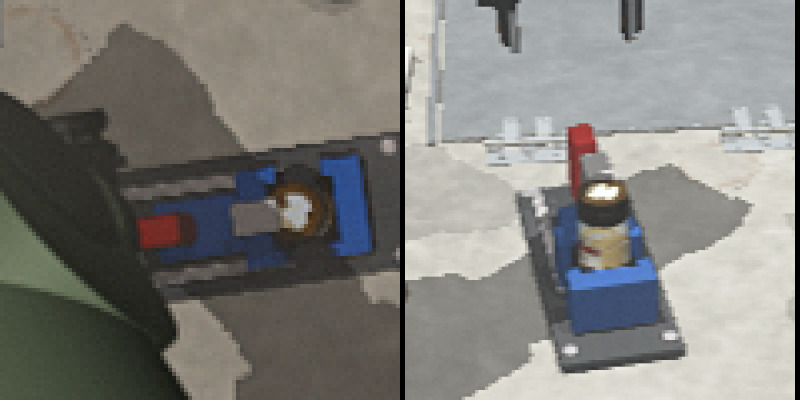

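The fingertips, at crop (510,40) and (630,30), straddle the red grip at (582,150) in the side view. The lip is still over the cap. Descending now.

>>> arm_command --delta_pos '[[0.9,0,0.12],[0.9,0,0.12],[0.9,0,0],[0.8,0,0],[0,0,0]]' --rotation '[[0.08,0,0],[0,0,0],[0,0,0],[0,0,0],[0,0,0]]'

```text
clock: 4.1
position: [0.5276, 0.175, 0.0936]
tool_rot: [-1.685, 1.57, -3.132]
force: [-0.8, -0.1, 0.8]
grip_width: 0.0857
```

>>> arm_command --delta_pos '[[0,0,0],[0,0,0],[0,0,0],[0,0,0],[0,0,0],[0,0,0],[0,0,0]]' --rotation '[[0,0,0],[0,0,0],[0,0,0],[0,0,0],[0,0,0],[0,0,0],[0,0,0]]' --gripper 1 --grip_force 40

```text
clock: 4.8
position: [0.5304, 0.1754, 0.0988]
tool_rot: [1.874, 1.566, 0.425]
force: [3.3, 0.6, -8.8]
grip_width: 0.0217
```

```bash
python3 -c "
from h import *
go(np.array([.528,.1775,.095])+.055*np.array([-.1275,.9918,0]),7.3)"
```

```text
t 4.8 pos [0.5304 0.1754 0.0988] F [ 3.3  0.6 -8.8] w 0.0217
shift/30mm [ 0.13 -0.08 -1.91] turn/6deg [-0.05 -0.01 -0.04]
```

>>> arm_command --delta_pos '[[0,0,-0.3],[0,0,-0.3],[0,0,-0.3],[0,0,-0.3],[0,0,-0.3],[0,0,-0.2]]' --rotation '[[0,0,0],[0,0,0],[0,0,0],[0,0,0],[0,0,0],[0,0,0]]'

```text
clock: 5.4
position: [0.5247, 0.2219, 0.0987]
tool_rot: [0.363, 1.564, -1.09]
force: [2.3, -3.9, -3.3]
grip_width: 0.0214
```

```bash
python3 -c "
from h import *
go(np.array([.5304,.1754,.0988])+.055*np.array([-.1275,.9918,0]),7.3)"
```

```text
t 5.4 pos [0.5247 0.2219 0.0987] F [ 2.3 -3.9 -3.3] w 0.0214
shift/30mm [-0.01 -0.01 -0.27] turn/6deg [-0.09  0.06 -0.02]
```

>>> arm_command --delta_pos '[[0,0,-0.2],[0,0,-0.25],[0,0,-0.25],[0,0,-0.25]]' --rotation '[[-0.05,0,0],[0,0,0],[0,0,0],[0,0,0]]'

```text
clock: 5.8
position: [0.5236, 0.2307, 0.0982]
tool_rot: [-0.112, 1.533, -1.572]
force: [0.8, -42.8, 18.0]
grip_width: 0.0213
```

```bash
python3 -c "
from h import *
go(np.array([.5304,.1754,.0988])+.055*np.array([-.1275,.9918,0]),7.3)"
```

```text
t 5.8 pos [0.5236 0.2307 0.0982] F [  0.8 -42.8  18. ] w 0.0213
shift/30mm [-0.02 -0.01  0.03] turn/6deg [-0.16  0.36  0.04]
```

>>> arm_command --delta_pos '[[0,0,0],[0,0,0]]' --rotation '[[0,0,0],[0,0,0]]'

```text
clock: 6.0
position: [0.5237, 0.2294, 0.0984]
tool_rot: [-0.11, 1.531, -1.57]
force: [1.5, -1.6, -8.6]
grip_width: 0.0216
```

>>> arm_command --delta_pos '[[0,0,0],[0,0,0],[0,0,0],[0,0,0],[0,0,0]]' --rotation '[[0,0,0],[0,0,0],[0,0,0],[0,0,0],[0,0,0]]' --gripper -1

```text
clock: 6.5
position: [0.5235, 0.2321, 0.0992]
tool_rot: [-0.087, 1.534, -1.546]
force: [0.1, 0.2, -0.9]
grip_width: 0.0854
```

```bash
python3 -c "
from h import *
go([.54,.086,.21],7.3)"
```

```text
t 6.5 pos [0.5235 0.2321 0.0992] F [ 0.1  0.2 -0.9] w 0.0854
shift/30mm [-3.51 -0.01  5.03] turn/6deg [-0.15  0.35  0.03]
```

>>> arm_command --delta_pos '[[-0.8,0,0],[-0.9,0,0],[-0.9,0,0],[-0.9,0,0],[0,0,1],[0,0,1],[0,0,1],[0,0,1],[0,0,0.9]]' --rotation '[[0,0,0],[0,0,0],[-0.08,0.18,0.01],[-0.08,0.18,0.02],[0,0,0],[0,0,0],[0,0,0],[0,0,0],[0,0,0]]'

```text
clock: 7.4
position: [0.5422, 0.0906, 0.2086]
tool_rot: [2.934, 1.565, 1.501]
force: [1.3, -0.3, -0.6]
grip_width: 0.0854
```

Run:
```python
from h import *
go([.54,.086,.087],7.3)
t=optics.grab_frame('top');b=optics.grab_frame('side')
c=np.zeros((400,800,3),np.uint8)
c[:,:400]=cv2.resize(t[160:260,150:250],(400,400),interpolation=3); c[:,400:]=cv2.resize(b[100:220,180:300],(400,400),interpolation=3)
cv2.imwrite('pics/c2.png',c[...,::-1])
print('jar top proj',proj('top',[.54,.086,.117]),proj('side',[.54,.086,.117]))
```

```text
t 7.4 pos [0.5422 0.0906 0.2086] F [ 1.3 -0.3 -0.6] w 0.0854
shift/30mm [ 4.05 -0.1   0.16] turn/6deg [ 0.1  -0.05 -0.01]
jar top proj [214.60984948 212.86692344] [238.62611883 157.39162529]
```

View pics/c2.png

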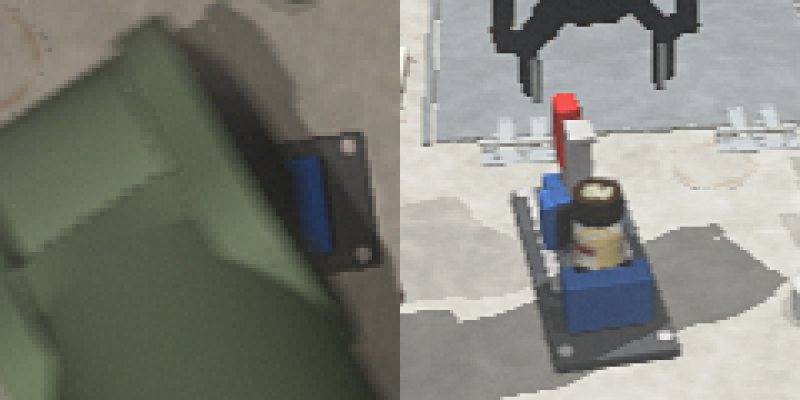

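The jaw is open and the lip is clear of the cap. The cap centre at side pixel (239.4,156.4) agrees with the predicted (238.6,157.4), so I'm descending onto the jar.

>>> arm_command --delta_pos '[[0.8,-0.05,0.08],[0.8,-0.05,0.08],[0.8,0,0],[0.8,0,0],[0.7,0,0],[0,0,0]]' --rotation '[[0.1,0,0],[0,0,0],[0,0,0],[0,0,0],[0,0,0],[0,0,0]]'

```text
clock: 8.1
position: [0.5411, 0.0859, 0.0887]
tool_rot: [2.541, 1.563, 1.092]
force: [-0.3, -0.5, 1.0]
grip_width: 0.0852
```

```bash
python3 -c "
from h import *
go([.54,.086,.087],7.3)"
```

```text
t 8.1 pos [0.5411 0.0859 0.0887] F [-0.3 -0.5  1. ] w 0.0852
shift/30mm [ 0.06 -0.04 -0.01] turn/6deg [-0.05 -0.06 -0.04]
```

>>> arm_command --delta_pos '[[0,0,0],[0,0,0],[0,0,0],[0,0,0],[0,0,0],[0,0,0]]' --rotation '[[0,0,0],[0,0,0],[0,0,0],[0,0,0],[0,0,0],[0,0,0]]' --gripper 1 --grip_force 35

```text
clock: 8.7
position: [0.5424, 0.0874, 0.0926]
tool_rot: [2.261, 1.56, 0.813]
force: [-0.7, 0.8, -1.9]
grip_width: 0.0395
```

```bash
python3 -c "
from h import *
go([.54,.086,.087],7.3)"
```

```text
t 8.7 pos [0.5424 0.0874 0.0926] F [-0.7  0.8 -1.9] w 0.0395
shift/30mm [ 0.19 -0.09  0.04] turn/6deg [-0.04 -0.06 -0.08]
```

>>> arm_command --delta_pos '[[-0.3,0,0],[-0.5,0,0],[-0.7,0,0],[-0.8,0,0],[-0.8,0,0],[-0.7,0,0]]' --rotation '[[0,0,0],[0,0,0],[0,0,0],[0,0,0],[0,0,0],[0,0,0]]'

```text
clock: 9.3
position: [0.5406, 0.0865, 0.2141]
tool_rot: [2.396, 1.561, 0.949]
force: [1.1, 0.1, -0.8]
grip_width: 0.0395
```

```bash
python3 -c "
from h import *
go([.4655,-.12,.2],7.6)"
```

```text
t 9.3 pos [0.5406 0.0865 0.2141] F [ 1.1  0.1 -0.8] w 0.0395
shift/30mm [ 0.4  -3.34  6.52] turn/6deg [-0.08 -0.07 -0.06]
```

>>> arm_command --delta_pos '[[0,-0.2,0.4],[0,-0.4,0.8],[0,-0.45,0.87],[0,-0.45,0.87],[0,-0.45,0.87],[0,-0.45,0.87],[0,-0.45,0.87],[0,-0.3,0.6],[0,-0.15,0.3],[0,0,0]]' --rotation '[[0,0,0],[0,0,0],[0,0,0],[0,0,0],[0,0,0],[0,0,0],[0,0,0],[0,0,0],[-0.08,-0.07,-0.06],[0,0,0]]'

```text
clock: 10.3
position: [0.4612, -0.1282, 0.2198]
tool_rot: [1.199, 1.563, -0.24]
force: [1.0, 0.1, -1.4]
grip_width: 0.0398
```

Run:
```python
from h import *
go([.4655,-.12,.085],7.6)
b=optics.grab_frame('side');t=optics.grab_frame('top')
c=np.zeros((400,800,3),np.uint8)
c[:,:400]=cv2.resize(t[180:280,250:350],(400,400),interpolation=3);c[:,400:]=cv2.resize(b[130:310,150:330],(400,400),interpolation=3)
cv2.imwrite('pics/c3.png',c[...,::-1])
```

```text
t 10.3 pos [ 0.4612 -0.1282  0.2198] F [ 1.   0.1 -1.4] w 0.0398
shift/30mm [ 4.5   0.14 -0.27] turn/6deg [-0.01  0.03 -0.07]
```

View pics/c3.png

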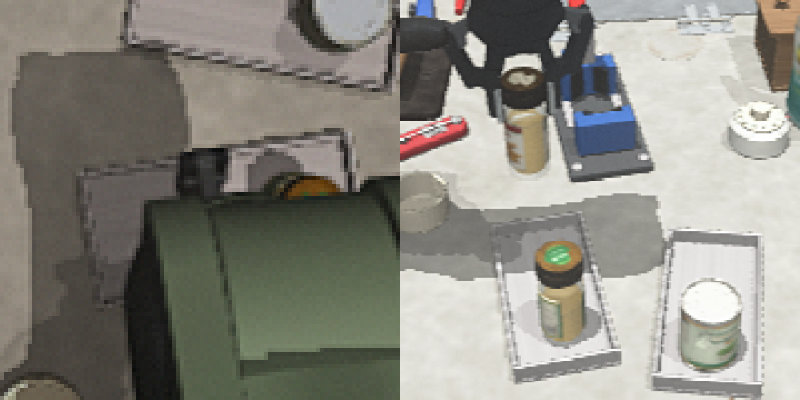

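The jar hangs upright in the fingers, with its cap at side crop (523,85) and base at (528,172). The near tray's free half is below it, the other jar is undisturbed at (560,290), and the clamp is open.

>>> arm_command --delta_pos '[[0.5,0.07,-0.13],[0.8,0.07,-0.13],[0.8,0,0],[0.8,0,0],[0.6,0,0],[0.4,0,0],[0,0,0]]' --rotation '[[0,0,-0.07],[0,0,0],[0,0,0],[0,0,0],[0,0,0],[0,0,0],[0,0,0]]'

```text
clock: 11.1
position: [0.4678, -0.1082, 0.0949]
tool_rot: [2.764, 1.569, 1.338]
force: [0.8, -0.8, -0.1]
grip_width: 0.04
```

Run:
```python
from h import *
go([.4655,-.12,.085],7.6)
s=monitor.observe()['position']
b=optics.grab_frame('side')
c=cv2.resize(b[180:310,170:300],(600,600),interpolation=3)[...,::-1].copy()
cv2.imwrite('pics/c4.png',c)
for z in (-.0806,-.0806+.105): print((proj('side',s+[0,0,z])-[170,180])*600/130)
```

```text
t 11.1 pos [ 0.4678 -0.1082  0.0949] F [ 0.8 -0.8 -0.1] w 0.04
shift/30mm [ 0.33 -0.13  0.38] turn/6deg [ 0.12 -0.02 -0.01]
[206.69381418 280.5675109 ]
[193.81933675 123.93985051]
```

View pics/c4.png

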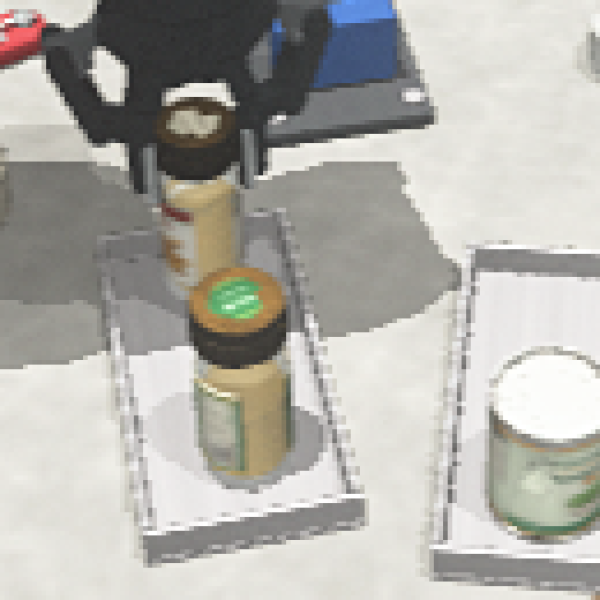

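The held jar's cap centre, at crop (195,120), agrees with the predicted (194,124). It is over the free half but 12 mm too far left, so I'm correcting that and then lowering gently.

>>> arm_command --delta_pos '[[0,-0.06,0.18],[0,-0.06,0.18],[0.1,0,0],[0.1,0,0],[0,0,0]]' --rotation '[[0.06,0,0],[0,0,0],[0,0,0],[0,0,0],[0,0,0]]'

```text
clock: 11.65
position: [0.4674, -0.1209, 0.0917]
tool_rot: [1.571, 1.565, 0.137]
force: [0.2, 0.5, -0.8]
grip_width: 0.0397
```

```bash
python3 -c "
from h import *
go([.4655,-.12,.085],7.6)"
```

```text
t 11.65 pos [ 0.4674 -0.1209  0.0917] F [ 0.2  0.5 -0.8] w 0.0397
shift/30mm [ 0.22 -0.06 -0.04] turn/6deg [ 0.04 -0.   -0.05]
```

>>> arm_command --delta_pos '[[0.12,-0.03,0],[0.1,0,0],[0.08,0,0]]' --rotation '[[0,0,-0.05],[0,0,0],[0,0,0]]'

```text
clock: 11.95
position: [0.4667, -0.1213, 0.0826]
tool_rot: [0.278, 1.57, -1.156]
force: [-6.7, -4.1, 34.7]
grip_width: 0.04
```

```bash
python3 -c "
from h import *
go([.4655,-.12,.085],7.6)"
```

```text
t 11.95 pos [ 0.4667 -0.1213  0.0826] F [-6.7 -4.1 34.7] w 0.04
shift/30mm [-0.08 -0.03 -0.05] turn/6deg [ 0.04  0.01 -0.  ]
```

Firm contact with the floor. I'll relax first, then release.

>>> arm_command --delta_pos '[[-0.03,0,0],[0,0,0]]' --rotation '[[0,0,0],[0,0,0]]'

```text
clock: 12.15
position: [0.4665, -0.1212, 0.0832]
tool_rot: [-0.364, 1.57, -1.798]
force: [-0.1, -0.1, -1.9]
grip_width: 0.0397
```

```bash
python3 -c "
from h import *
go([.4655,-.12,.085],7.6)"
```

```text
t 12.15 pos [ 0.4665 -0.1212  0.0832] F [-0.1 -0.1 -1.9] w 0.0397
shift/30mm [-0.06 -0.03 -0.05] turn/6deg [0.04 0.01 0.  ]
```

>>> arm_command --delta_pos '[[0,0,0],[0,0,0],[0,0,0],[0,0,0],[0,0,0]]' --rotation '[[0,0,0],[0,0,0],[0,0,0],[0,0,0],[0,0,0]]' --gripper -1

```text
clock: 12.65
position: [0.4666, -0.121, 0.0829]
tool_rot: [-0.379, 1.57, -1.812]
force: [-0.4, -0.2, 0.9]
grip_width: 0.0856
```

>>> arm_command --delta_pos '[[-0.4,0,0],[-0.7,0,0],[-0.9,0,0],[-0.9,0,0],[-0.9,0,0],[-0.9,0,0]]' --rotation '[[0,0,0],[0,0,0],[0,0,0],[0,0,0],[0,0,0],[0,0,0]]'

```text
clock: 13.25
position: [0.4648, -0.1197, 0.2302]
tool_rot: [-2.025, 1.565, 2.827]
force: [0.4, -0.8, -0.3]
grip_width: 0.0854
```

```bash
python3 -c "
from h import *
go([.44,-.42,.25],7.6)"
```

```text
t 13.25 pos [ 0.4648 -0.1197  0.2302] F [ 0.4 -0.8 -0.3] w 0.0854
shift/30mm [-0.67 -2.22  9.8 ] turn/6deg [ 0.07 -0.02  0.05]
```

>>> arm_command --delta_pos '[[-0.2,0,0.9],[-0.2,0,0.95],[0,0,1],[0,0,1],[0,0,1],[0,0.1,1],[0,0.1,1],[0,0.1,1],[0,0.1,1],[0,0,0.6]]' --rotation '[[0.3,0,0],[0.45,0,0],[0.45,0,0],[0.45,0,0],[0.45,0,0],[0.45,0,0],[0.45,0,0],[0.45,0,0],[0.45,0,0],[0,0,0]]'

```text
clock: 14.25
position: [0.4623, -0.4089, 0.2579]
tool_rot: [1.85, 1.562, 0.002]
force: [0.4, -0.1, -0.4]
grip_width: 0.0856
```

Run:
```python
from h import *
go([.44,-.42,.25],-20)
t=optics.grab_frame('top');b=optics.grab_frame('side')
cv2.imwrite('pics/t5.png',t[...,::-1]); cv2.imwrite('pics/s5.png',b[...,::-1])
c=np.zeros((450,800,3),np.uint8)
c[:390,:400]=cv2.resize(t[130:270,150:350],(400,280),interpolation=3)[:390] if 0 else np.zeros((390,400,3),np.uint8)
c[:360,:400]=cv2.resize(t[125:275,150:350],(400,300),interpolation=3)[:300] if 0 else cv2.copyMakeBorder(cv2.resize(t[125:275,150:350],(400,300),interpolation=3),0,60,0,0,0)
c[:,400:]=cv2.resize(b[130:310,170:330],(400,450),interpolation=3)
cv2.imwrite('pics/c5.png',c[...,::-1])
```

```text
t 14.25 pos [ 0.4623 -0.4089  0.2579] F [ 0.4 -0.1 -0.4] w 0.0856
shift/30mm [ 0.26 -0.62  0.56] turn/6deg [ 0.69 -0.03 -0.08]
```

View pics/c5.png

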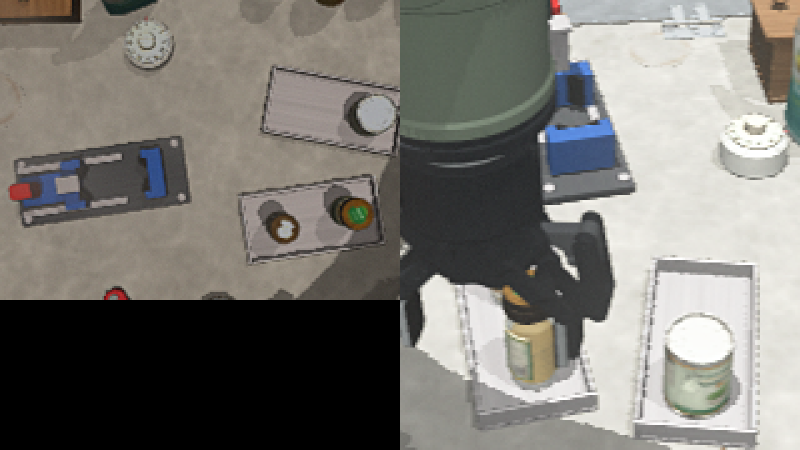

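The top view shows the jar standing in the near tray's free half, with its cap at crop (285,229) and the other jar at (357,213). The jaw is open, with the red grip at (20,191). I'll check the numbers.

Run:
```python
from h import *
a=cv2.imread('pics/top0.png'); b=cv2.imread('pics/t5.png')
def redc(im):
    h=cv2.cvtColor(im,cv2.COLOR_BGR2HSV); m=((h[...,0]<8)|(h[...,0]>172))&(h[...,1]>150)&(h[...,2]>90); m[:205]=0;m[230:]=0;m[:,:145]=0;m[:,200:]=0
    ys,xs=np.nonzero(m); return xs.mean(),ys.mean()
p,q=redc(a),redc(b); P,Q=onz('top',p,.117),onz('top',q,.117); print(p,q,'jaw travel',np.linalg.norm(P-Q).round(4))
j=(150+285/2,125+229/2); print('jar top',onz('top',j,.109).round(4),'target .4655 -.120; other cap',onz('top',(150+357/2,125+213/2),.109).round(4))
for n,(x,y,w,h) in dict(other=(316,219,24,24),tin=(325,170,26,26),timer=(210,134,28,28)).items():
    T=a[y:y+h,x:x+w]; r=cv2.matchTemplate(b[y-6:y+h+6,x-6:x+w+6],T,cv2.TM_CCOEFF_NORMED); _,v,_,l=cv2.minMaxLoc(r); print(n,round(v,3),np.array(l)-6)
```

```text
(np.float64(179.3913043478261), np.float64(217.6086956521739)) (np.float64(159.55555555555554), np.float64(220.47222222222223)) jaw travel 0.0531
jar top [ 0.4648 -0.1195  0.109 ] target .4655 -.120; other cap [ 0.4841 -0.2159  0.109 ]
other 0.881 [0 0]
tin 0.997 [0 0]
timer 0.997 [0 0]
```

```bash
python3 -c "
from h import *
from workcell import bot
print(bot.job_done(), monitor.observe()['clock'])"
```

```text
the job is handed in; nothing more can be done
the job is handed in; nothing more can be done
```

I pulled the red grip until the jaw hit its stop, then lifted the jar out. It now stands in the free half of the near tray, next to the green-labelled jar. The arm was clear, up and to the right, before I handed the job in at about 14.3 s.

**Jar:** In the last top view its cap is at (0.465, -0.120), within 1 mm of the target. It lines up with where the fingers let go, so the jar is upright.

**Jaw:** The picture gives 53 mm of travel against the nominal 55 mm, which is within the 2.7 mm pixel size. The pull ended with about 43 N at the stop. That was a wrist reading through the pads, below the 120 N limit but above the 40 N figure set for the gripper's body.

**Other objects:** The other jar, the tin and the timer all show no shift. The other jar's image match was weaker (0.88, against 0.997 for the other two), probably because the shadows changed. The gripper partly hid both jars in the last side view, so their final check is from above only.

**Placing:** The jar met the tray floor with about 35 N at the wrist, and I eased that off before opening the gripper.

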